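Zero the batch counter with a fingertip

ROBOT

A 6-joint arm with a two-finger parallel gripper is mounted at the origin on a cart in front of the work surface, level with it; the furniture and walls round the work are solid. World frame = base frame: x ahead of the robot, y to its left, z up, the work surface at z = 0. Lengths are in m, angles in rad, forces in N, time in s.
With the tool pointing down it reaches from about 0.225 to 0.875 m from the base axis. Payload 3.4 kg.
Tool frame: the origin (TCP) lies midway between the tips of the shut fingers; the grasp point (between the pads) lies 19 mm behind it (r.grip_point_offset is the distance from the TCP to the grasp point, in m); z points along the fingers, y is the line along which they close (so a half turn about z gives the same grasp; the last joint's range is limited). The gripper opens to 85 mm and grips with 20 to 120 N. Pads are 22 mm wide; open, the fingers measure 114 mm over their backs; the gripper's body (76 mm by 85 mm) begins 54 mm behind the grasp point. The pads swing forward as they close: fully open they stand 13 mm farther back than shut.
Start: joints at [1.223, 0.276, 1.505, -0, 1.361, -0.121], TCP at [0.129, 0.56, 0.198] pointing down, gripper open.
Joint ranges: [-2.89, 2.89], [-0.75, 2.08], [0.22, 2.7], [-1.18, 4.32], [0.11, 2.71], [-2.7, 2.7]. Speed limits (rad/s): [2.57, 2.57, 3.14, 3.14, 3.14, 3.14].

INTERFACE

Orientations are given as a 3x3 rotation matrix whose columns are the frame's x, y, z axes.
In Python, from workcell import sensors, eyes, r gives the robot as it stands. The module is installed in compiled form; this text tells all that it offers.
- The arm moves only by the tool drive_tool, never from a script. Its argument "commands" is a list of rows, each a list of 2 entries, a list of its own where there are three numbers: the shift along the tool's x, y, z in cm, then the turn, a rotation vector about the tool's x, y, z in rad. A call has 1 to 10 rows; each row is the pose to reach, as a shift and turn from the pose commanded when the call began, along the tool's axes at that moment; what a row does not reach only later rows make up. A row lasts 1/8 s, in which the tool goes at most 62.5 mm and 10.7 degrees, less where a joint would pass 70% of its speed; a pose out of reach is approached as far as the arm can. A call with a gripper value outside its range is refused whole. "hand" is the gripper's target within -1 to 1 (fully open at 1, half-way at 0, shut at -1), set as the call begins (left out, the last holds). The fingers move at their own pace and stop on an object; "grip_force" is the grip in N (left out, the last holds). Time passes only in rows, so rows that repeat a pose let the fingers close. It gives the time, the measured TCP pose, the force, the opening and the grip force at its end, in the units of the state.
- sensors.state(): the state, without advancing time (a new reading comes with each control period).
- eyes.capture(name): name is "scene" or "side" or "wrist"; returns a dict with "img" (420x560x3 uint8, red, green, blue), "intrinsics" (3x3 intrinsics, pixels), "rvec" (rotation vector, rad) and "tvec" (3), from world to camera coordinates, as OpenCV has them. Camera axes: x right, y down, z forward; pixel columns grow to the right and rows downward; lengths in m; the calibration is good to about 2 mm. A picture is of the moment at which its call begins. There is no depth.
- r.job_done(): hands the job in; it is judged then, once.
The state is a dict: "t": time; "joints": joint angles; "dq": joint speeds; "effort": joint torques, N m; "eef_pos": TCP position; "tcp_rot": TCP orientation; "wrist_force": force on the tool from outside, world axes, zero at the start; "wrist_torque": the same for the moment, N m; "gripper_width": finger opening in m; "grasp_force": force on a finger pad.
Only numpy, scipy, OpenCV 4.12 (cv2) and the standard library are available. Lean on these libraries where they do the work, as an engineer would, in place of code of your own. Each camera call takes 0.05 s, during which the arm holds its last target. There are 200 camera calls.

TASK

Zero the batch counter before the next batch: with a fingertip, flick its star wheel forward the way the arrow on its foot points (anticlockwise seen from above), one click at a time, letting it come to rest at each click, until the tooth with the stud stands at the pointer. Do not go past the pointer, push only gently, and do not lift or shove the counter. Leave the salt shaker, the spice jar and the egg timer where they stand.

Things in the scene. Friction and masses are not known exactly. Their poses are not given: they have to be found in the camera images.
- counter: free-standing batch counter, 1.5 kg, rubber feet: grey foot plate 182 x 150 mm (its x -90 to +92, y +-75 mm), plate top 24 mm above the worktop. Origin on the star wheel's vertical axis at worktop height; +x runs from the axis to the pointer block at the rear, z up. Loose, but 3 N on the wheel does not shift it
- wheel (a joint): star wheel's angle, rad, positive = forward = anticlockwise from above. It is the stud tooth's angle from the counter's +x; 0 = at the pointer. A spring detent holds it at multiples of 0.785 (a click). Starts 2 to 4 clicks short, at -1.57, -2.36 or -3.14 (rarely poised between two); stop at -3.85. 3 N on a tooth end turns it; past half a click the detent pulls it on to the next, where it stops
- hub (a point): centre of the white star wheel's top face, on its axis, 50 mm above the worktop. Disc radius 34 mm, 8 radial teeth 45 deg apart, 9 mm wide, round ends at radius 62 mm; disc and teeth are 34 to 50 mm above the worktop, with free air above. Gap between teeth 30 mm at radius 50 mm. At rest the teeth stand at 0, 45, 90 ... deg from the counter's +x
- stud (a point): top centre of the dark upright stud (11 mm diameter, 8 mm high) on the one marked tooth, 48 mm from the wheel's axis, 58 mm above the worktop
- pointer (a point): tip of the fixed dark pointer, 70 mm from the wheel's axis along the counter's +x, 58.5 mm above the worktop, on a grey block (counter x 69 to 91 mm, y +-30 mm, top 55 mm high)
- arrow (a point): middle of the flat dark arrow on the foot plate in front of the wheel, 78 mm from the axis along the counter's -x, 25 mm above the worktop; it points along the counter's -y, the way the front teeth move when the wheel goes forward
- salt: glass salt shaker, 44 mm diameter, 90 mm high, loose, origin at the centre of its underside; bystander beside the counter
- spice4: spice jar with dark lid, 41 mm diameter, 105 mm high, loose, origin at the centre of its underside; bystander beside the counter
- egg_timer: round egg timer with a domed red top, 62 mm diameter, 43 mm high, loose, origin at the centre of its underside; bystander beside the counter
There are look-alikes about, which are no part of the job. Leave any pink look-alike of the counter alone.

How it is judged:
By the outcome, as a careful person would: the job done as asked, in the order asked, and still so for the second after the job is handed in, with the robot touching nothing.
It also fails if it takes over 58 s, if anything falls off the work surface, if the arm or the gripper's body presses on something with over 40 N, if the wrist force passes 120 N, or if a joint passes its speed limit or range.

## Working session

There is one attempt and no reset: what is moved stays moved. The work goes in short steps, Python scripts to look and compute and a tool call to move; the robot and the scene stay as the last step left them, time stands still between calls to the robot, and variables do not carry over. Pictures are saved under pics/ and viewed, at most 10 in all, crops included, and the job is handed in when it is done.

Besides the shell and the picture viewer there is one more tool, called after ">>>" as name(argument=value, ...), one argument or row to a line, values as JSON. drive_tool: Moves the arm, as the interface text tells. Its arguments: {"type":"object","properties":{"commands":{"type":"array"},"hand":{"type":"number"},"grip_force":{"type":"number"}},"required":["commands"]}

```bash
mkdir -p pics; cat > h.py <<'E'
import numpy as np, cv2
from workcell import sensors, eyes, r
def cap(n,f=None):
    c=eyes.capture(n)
    if f: cv2.imwrite('pics/'+f,c['img'][:,:,::-1])
    return c
def ray(c,uv):
    R=cv2.Rodrigues(np.array(c['rvec'],float))[0];t=np.array(c['tvec'],float).ravel()
    d=R.T@np.linalg.inv(c['intrinsics'])@np.array([uv[0],uv[1],1.]);return -R.T@t,d
def onz(c,uv,z):
    o,d=ray(c,uv);return o+d*(z-o[2])/d[2]
def proj(c,P):
    return cv2.projectPoints(np.array(P,float).reshape(-1,3),np.array(c['rvec'],float),np.array(c['tvec'],float),np.array(c['intrinsics'],float),None)[0].reshape(-1,2)
E
python3 - <<'E'
from h import *
a=cap('scene')['img'];b=cap('side')['img']
cv2.imwrite('pics/a.png',a[:,:,::-1]);cv2.imwrite('pics/b.png',b[:,:,::-1])
s=sensors.state();print(s['t'],s['eef_pos'],s['tcp_rot'],s['gripper_width'])
E
```

```text
0.1 [0.12912744 0.55976788 0.19711532] [[-9.74383842e-01  2.24890634e-01 -5.74867971e-04]
 [ 2.24891272e-01  9.74382607e-01 -1.56536677e-03]
 [ 2.08105027e-04 -1.65455088e-03 -9.99998610e-01]] 0.08527317448183078
```

View pics/a.png

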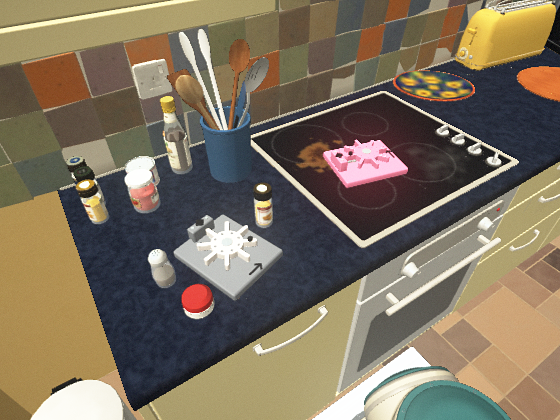

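View pics/b.png

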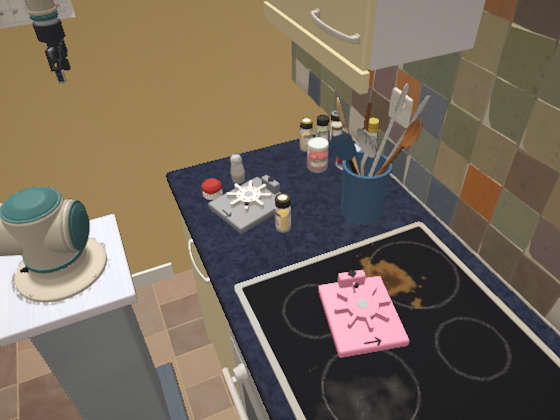

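The scene view shows two candidates: the grey and white counter at (228,250), and a pink look-alike at (365,160). I choose the grey one. The salt shaker is at (162,268), the egg timer at (198,301) and the spice jar at (263,205). I'll check the choice in a close crop.

```bash
python3 - <<'E'
from h import *
a=cap('scene');b=cap('side')
ca=cv2.resize(a['img'][180:325,140:290],None,fx=5,fy=4,interpolation=2)
ca=cv2.resize(a['img'][180:325,140:290],None,fx=4,fy=4,interpolation=2)
cv2.imwrite('pics/ca.png',ca[:,:,::-1])
for n,c,roi in (('scene',a,(175,210,285,300)),('side',b,(205,165,290,235))):
    x0,y0,x1,y1=roi;hsv=cv2.cvtColor(c['img'],cv2.COLOR_RGB2HSV)
    m=np.zeros(hsv.shape[:2],np.uint8);m[y0:y1,x0:x1]=((hsv[...,2]>200)&(hsv[...,1]<40))[y0:y1,x0:x1]
    k,l,s,ce=cv2.connectedComponentsWithStats(m)
    for i in range(1,k):
        if s[i,4]>30: print(n,s[i],ce[i],onz(c,ce[i],.05))
print('arrow',onz(a,(255,269),.025),'ptr',onz(a,(204,228),.0585),'stud',onz(a,(250,239),.058),'hub',onz(a,(227,243),.05))
E
```

```text
scene [257 212  12  12  71] [261.32394366 217.23943662] [ 0.52505246 -0.07763501  0.05      ]
scene [ 196  221   61   49 1316] [225.78951368 244.31306991] [0.49661229 0.02377938 0.05      ]
scene [175 252  59  43 107] [205.18691589 273.92523364] [0.45063625 0.0907622  0.05      ]
side [227 180  44  25 486] [248.19341564 193.14609053] [0.50383449 0.01787354 0.05      ]
side [278 195   9   5  40] [282.075 197.05 ] [ 0.58119403 -0.03776574  0.05      ]
arrow [ 0.42676777 -0.00305157  0.025     ] ptr [0.55561925 0.04392704 0.0585    ] stud [ 0.47555476 -0.02158824  0.058     ] hub [0.49847866 0.02006393 0.05      ]
```

View pics/ca.png

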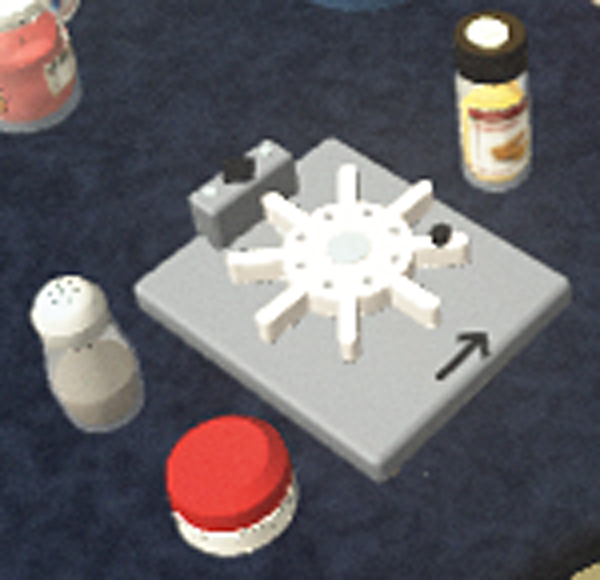

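The crop confirms the grey counter. In the full image the hub is at (227,242), the stud at (250,237), the pointer at (200,222) and the arrow at (256,269). The stud is at about -135°, which is 3 clicks short. The front (arrow) side is free, so I'll push there with the fingers shut.

>>> drive_tool(
  commands=[
    [[-42.7,-47.6,0],[0,0,1.03]],
    [[-42.7,-47.6,0],[0,0,1.03]],
    [[-42.7,-47.6,0],[0,0,1.03]],
    [[-42.7,-47.6,0],[0,0,1.03]],
    [[-42.7,-47.6,0],[0,0,1.03]],
    [[-42.7,-47.6,0],[0,0,1.03]],
    [[-42.7,-47.6,0],[0,0,1.03]],
    [[-42.7,-47.6,0],[0,0,1.03]],
    [[-42.7,-47.6,0],[0,0,1.03]],
    [[-42.7,-47.6,0],[0,0,1.03]],
  ],
  hand=-1,
)

```text
t: 1.45
eef_pos: [0.432, 0.0112, 0.1981]
tcp_rot: [[-0.308, 0.951, 0.001], [0.951, 0.308, 0.0], [0.0, 0.001, -1.0]]
wrist_force: [1.1, 1.3, -0.1]
gripper_width: -0.0004
grasp_force: 0.0
```

>>> drive_tool(
  commands=[
    [[0,0,0],[0,0,0]],
    [[0,0,0],[0,0,0]],
  ],
)

```text
t: 1.7
eef_pos: [0.4307, 0.0133, 0.1975]
tcp_rot: [[-0.308, 0.951, -0.001], [0.951, 0.308, 0.001], [0.001, -0.001, -1.0]]
wrist_force: [0.1, 0.3, 0.1]
gripper_width: 0.0001
grasp_force: 0.0
```

```bash
python3 - <<'E'
from h import *
w=cap('wrist','w.png')
s=sensors.state();print(s['t'],s['eef_pos'],s['tcp_rot'].round(3) if hasattr(s['tcp_rot'],'round') else s['tcp_rot'],s['gripper_width'],s['wrist_force'])
print(proj(w,[[.499,.02,.05],[.476,-.022,.058],[.5556,.044,.0585],[.427,-.003,.025],s['eef_pos']]))
E
```

```text
1.75 [0.43052878 0.01389203 0.19765387] [[-0.309  0.951 -0.001]
 [ 0.951  0.309  0.001]
 [ 0.001 -0.001 -1.   ]] -0.000214653583175404 [-0.58067733  0.71234449 -0.2761812 ]
[[343.57418934 205.33482796]
 [310.67903163 236.95887297]
 [404.73723189 202.43049566]
 [273.08066585 199.41037458]
 [280.52538322 243.82769207]]
```

View pics/w.png

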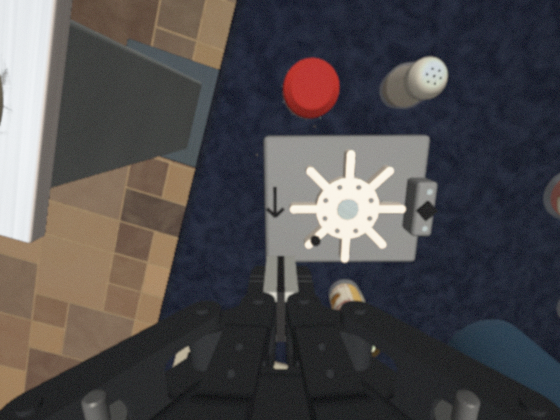

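The wrist view shows the wheel at rest: hub (347,208), stud (316,240), pointer tip about (416,210) and arrow (275,202). I'll measure precisely from here.

```bash
cat > m.py <<'E'
from h import *
def measure(w):
    hsv=cv2.cvtColor(w['img'],cv2.COLOR_RGB2HSV).astype(int)
    m=((hsv[...,2]>195)&(hsv[...,1]<70)).astype(np.uint8)
    k,l,st,ce=cv2.connectedComponentsWithStats(m)
    o=[i for i in range(1,k) if 800<st[i,4]<8000 and np.hypot(*(ce[i]-proj(w,[.499,.02,.05])[0]))<25]
    i=o[0]
    ys,xs=np.nonzero(l==i);P=np.array([onz(w,(x,y),.05) for x,y in zip(xs,ys)])[:,:2]
    return P,hsv
E
python3 - <<'E'
from m import *
w=cap('wrist');P,hsv=measure(w)
hub,rad=cv2.minEnclosingCircle(P.astype(np.float32)*1000)
print('hub',np.array(hub),'rad',rad,'mean',P.mean(0)*1000)
hub=np.array(hub)/1000
d=P-hub;rr=np.hypot(*d.T);q=rr>.042
a=np.arctan2(d[q,1],d[q,0]);print('tooth angle mod45',np.degrees(np.angle(np.exp(8j*a).sum())/8))
def dark(x0,y0,x1,y1,z):
    m=hsv[y0:y1,x0:x1,2]<60;ys,xs=np.nonzero(m);c=(xs.mean()+x0,ys.mean()+y0);p=onz(w,c,z)[:2]
    v=p-hub;print(c,m.sum(),p,np.degrees(np.arctan2(v[1],v[0])),np.hypot(*v))
dark(308,233,323,248,.058);dark(269,184,283,218,.025);dark(417,200,434,220,.0585)
# plate
m=((hsv[...,1]<40)&(hsv[...,2]>85)).astype(np.uint8)*0
m[125:275,255:445]=((hsv[...,1]<50)&(hsv[...,2]>75))[125:275,255:445]
e=[(i,onz(w,(280+0,0),.024)) for i in ()]
ed=[(x,np.nonzero(m[:170,x])[0].min()) for x in range(275,415,5)]
E3=np.array([onz(w,p,.024)[:2] for p in ed]);f=np.polyfit(E3[:,0],E3[:,1],1);print('edge angle',np.degrees(np.arctan(f[0])),np.std(E3[:,1]-np.polyval(f,E3[:,0])))
E
```

```text
hub [504.12591553  17.63593292] rad 62.12668991088867 mean [504.23583889  20.62379653]
tooth angle mod45 18.041584977736175
(np.float64(314.89130434782606), np.float64(241.26086956521738)) 46 [ 0.48184812 -0.02457518] -117.82378760265466 0.04772922292145802
(np.float64(274.7096774193548), np.float64(206.43548387096774)) 62 [ 0.43114802 -0.00972901] -159.44517022981537 0.07793981154846559
(np.float64(426.1222222222222), np.float64(211.06666666666666)) 180 [0.5804651  0.04321659] 18.525593041957148 0.08051112858043918
edge angle 18.25208634103108 0.00035112837170444715
```

```bash
cat > plan.py <<'E'
from h import *
HUB=np.array([.503,.018]);PSI=18.2
def pose(phi,r,z):
    w=np.radians(phi+PSI);p=np.r_[HUB+r*np.array([np.cos(w),np.sin(w)]),z]
    y=-np.array([np.cos(w),np.sin(w),0]);zz=np.array([0,0,-1.]);x=np.cross(y,zz)
    return p,np.c_[x,y,zz]
def rows(start,targets):
    p0,R0=start
    for t in targets:
        p,R=pose(*t);s=R0.T@(p-p0)*100;rv=cv2.Rodrigues(R0.T@R)[0].ravel()
        print(t,[s.round(2).tolist(),rv.round(3).tolist()])
def now():
    s=sensors.state();return np.array(s['eef_pos']),np.array(s['tcp_rot'])
E
python3 - <<'E'
from plan import *
print('hover');rows(now(),[(157.5,.064,.08)])
print('down');rows(pose(157.5,.064,.08),[(157.5,.064,z) for z in (.06,.04)])
print('arc');rows(pose(157.5,.064,.04),[(a,.064,.04) for a in np.linspace(162,201,10)])
print('up');rows(pose(201,.064,.04),[(201,.064,.08),(157.5,.064,.08)])
E
```

```text
hover
(157.5, 0.064, 0.08) [[0.53, 1.1, 11.77], [-0.001, -0.001, 0.39]]
down
(157.5, 0.064, 0.06) [[0.0, 0.0, 2.0], [0.0, 0.0, 0.0]]
(157.5, 0.064, 0.04) [[0.0, 0.0, 4.0], [0.0, 0.0, 0.0]]
arc
(np.float64(162.0), 0.064, 0.04) [[-0.5, 0.02, 0.0], [0.0, 0.0, -0.079]]
(np.float64(166.33333333333334), 0.064, 0.04) [[-0.98, 0.08, 0.0], [0.0, 0.0, -0.154]]
(np.float64(170.66666666666666), 0.064, 0.04) [[-1.46, 0.17, 0.0], [0.0, 0.0, -0.23]]
(np.float64(175.0), 0.064, 0.04) [[-1.92, 0.3, 0.0], [0.0, 0.0, -0.305]]
(np.float64(179.33333333333334), 0.064, 0.04) [[-2.38, 0.46, 0.0], [0.0, 0.0, -0.381]]
(np.float64(183.66666666666666), 0.064, 0.04) [[-2.82, 0.66, 0.0], [0.0, 0.0, -0.457]]
(np.float64(188.0), 0.064, 0.04) [[-3.25, 0.89, 0.0], [0.0, 0.0, -0.532]]
(np.float64(192.33333333333334), 0.064, 0.04) [[-3.66, 1.15, 0.0], [0.0, 0.0, -0.608]]
(np.float64(196.66666666666666), 0.064, 0.04) [[-4.04, 1.44, 0.0], [0.0, 0.0, -0.684]]
(np.float64(201.0), 0.064, 0.04) [[-4.41, 1.76, 0.0], [0.0, 0.0, -0.759]]
up
(201, 0.064, 0.08) [[0.0, 0.0, -4.0], [0.0, 0.0, 0.0]]
(157.5, 0.064, 0.08) [[4.41, 1.76, -4.0], [0.0, 0.0, 0.759]]
```

>>> drive_tool(
  commands=[
    [[0.53,1.1,4],[0,0,0.15]],
    [[0.53,1.1,8],[0,0,0.3]],
    [[0.53,1.1,11.77],[0,0,0.39]],
    [[0.53,1.1,11.77],[0,0,0.39]],
    [[0.53,1.1,11.77],[0,0,0.39]],
    [[0.53,1.1,11.77],[0,0,0.39]],
  ],
)

```text
t: 2.55
eef_pos: [0.4416, 0.0218, 0.0819]
tcp_rot: [[0.074, 0.997, 0.004], [0.997, -0.074, -0.0], [-0.0, 0.004, -1.0]]
wrist_force: [0.2, -0.9, 0.5]
gripper_width: -0.0001
grasp_force: 0.0
```

```bash
python3 - <<'E'
from plan import *
w=cap('wrist');a=cap('scene')
print(now()[0],pose(157.5,.064,.08)[0],proj(w,[now()[0],[.503,.018,.05]]))
x,y=proj(a,[.503,.018,.05])[0].astype(int)
c=cv2.resize(a['img'][y-70:y+45,x-60:x+60],None,fx=3.4,fy=3.4,interpolation=2)
ww=cv2.resize(w['img'],(400*c.shape[0]//300,c.shape[0]))
o=np.hstack([c,ww]);o=cv2.resize(o,None,fx=min(1,800/o.shape[1]),fy=min(1,800/o.shape[1]));cv2.imwrite('pics/hov.png',o[:,:,::-1])
E
```

```text
[0.44127208 0.02160859 0.08153314] [0.43918015 0.02279864 0.08      ] [[279.30257917 244.88697845]
 [367.71098747 226.41360146]]
```

View pics/hov.png

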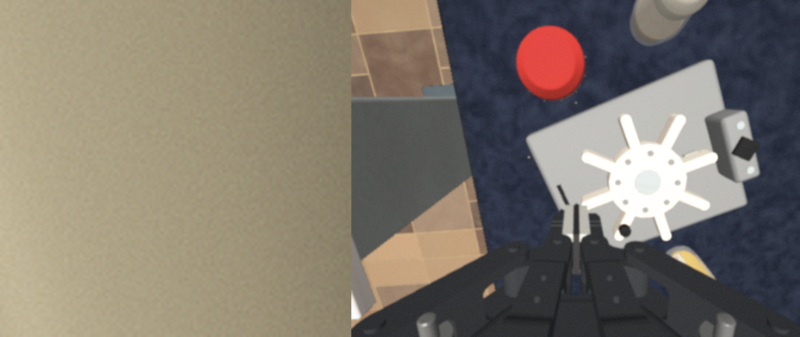

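The scene view is now blocked by the arm. The wrist view shows the tip near the front tooth, with the hub at about (371,227). I'll re-measure the hub from here and calculate the small correction.

```bash
python3 - <<'E'
from m import *
from plan import *
w=cap('wrist');hsv=cv2.cvtColor(w['img'],cv2.COLOR_RGB2HSV)
g=cv2.medianBlur(w['img'],3)
m=((hsv[...,2]>195)&(hsv[...,1]<70)).astype(np.uint8)
k,l,st,ce=cv2.connectedComponentsWithStats(m)
i=l[215,350];ys,xs=np.nonzero(l==i);P=np.array([onz(w,(x,y),.05) for x,y in zip(xs,ys)])[:,:2]
c,r_=cv2.minEnclosingCircle((P*1000).astype(np.float32));print(i,st[i],c,r_)
d=P-np.array(c)/1000;q=np.hypot(*d.T)>.042;a=np.arctan2(d[q,1],d[q,0]);print(np.degrees(np.angle(np.exp(8j*a).sum())/8))
print(now()[0],np.linalg.norm(now()[0][:2]-np.array(c)/1000))
E
```

```text
118 [  287   133   172   167 12497] (505.3830261230469, 20.15202522277832) 64.22920989990234
18.182670786872357
[0.44102947 0.02154066 0.08129125] 0.06436853706056428
```

>>> drive_tool(
  commands=[
    [[0,0,1],[0,0,0]],
    [[0,0,2],[0,0,0]],
    [[0,0,2.6],[0,0,0]],
    [[0,0,3.2],[0,0,0]],
    [[0,0,3.7],[0,0,0]],
    [[0,0,4.1],[0,0,0]],
    [[0,0,4.1],[0,0,0]],
  ],
)

```text
t: 3.58
eef_pos: [0.44, 0.0216, 0.0389]
tcp_rot: [[0.076, 0.997, -0.001], [0.997, -0.076, 0.0], [0.0, -0.001, -1.0]]
wrist_force: [-0.2, -0.3, 0.4]
gripper_width: -0.0004
grasp_force: 0.0
```

>>> drive_tool(
  commands=[
    [[-0.25,0.01,0],[0,0,-0.04]],
    [[-0.5,0.02,0],[0,0,-0.079]],
    [[-0.74,0.05,0],[0,0,-0.115]],
    [[-0.98,0.08,0],[0,0,-0.154]],
    [[-1.22,0.12,0],[0,0,-0.19]],
    [[-1.46,0.17,0],[0,0,-0.23]],
    [[-1.69,0.23,0],[0,0,-0.267]],
    [[-1.92,0.3,0],[0,0,-0.305]],
  ],
)

```text
t: 4.58
eef_pos: [0.442, 0.0021, 0.0394]
tcp_rot: [[-0.228, 0.974, 0.001], [0.974, 0.228, 0.0], [-0.0, 0.001, -1.0]]
wrist_force: [-0.1, 0.1, 0.5]
gripper_width: 0.0001
grasp_force: 0.0
```

>>> drive_tool(
  commands=[
    [[-0.24,0.01,0],[0,0,-0.038]],
    [[-0.48,0.02,0],[0,0,-0.076]],
    [[-0.72,0.04,0],[0,0,-0.113]],
    [[-0.96,0.07,0],[0,0,-0.151]],
  ],
)

```text
t: 5.08
eef_pos: [0.4448, -0.0071, 0.0395]
tcp_rot: [[-0.372, 0.928, 0.001], [0.928, 0.372, -0.0], [-0.0, 0.001, -1.0]]
wrist_force: [-0.6, -0.6, 0.4]
gripper_width: -0.0003
grasp_force: 0.0
```

```bash
cat > ang.py <<'E'
from plan import *
HUBW=np.array([.504,.018])
def ang(f=None):
    w=cap('wrist',f);hsv=cv2.cvtColor(w['img'],cv2.COLOR_RGB2HSV)
    m=((hsv[...,2]>195)&(hsv[...,1]<70))
    ys,xs=np.nonzero(m);P=np.array([onz(w,(x,y),.05) for x,y in zip(xs,ys)])[:,:2]-HUBW
    q=(np.hypot(*P.T)>.040)&(np.hypot(*P.T)<.062);P=P[q]
    a=np.degrees(np.arctan2(P[:,1],P[:,0]))-PSI
    ph=np.degrees(np.angle(np.exp(8j*np.radians(a)).sum())/8)
    # stud: dark pixels on r~48 at z=.058
    ys,xs=np.nonzero(hsv[...,2]<60);S=np.array([onz(w,(x,y),.058) for x,y in zip(xs,ys)])[:,:2]-HUBW
    rr=np.hypot(*S.T);q=(rr>.040)&(rr<.056);b=np.degrees(np.arctan2(S[q,1],S[q,0]))-PSI
    h,_=np.histogram((b+180)%360-180,36,(-180,180))
    print('tooth phase',ph.round(1),'stud',[(int(e*10-175),int(n)) for e,n in enumerate(h) if n>3])
    s=sensors.state();v=s['eef_pos'][:2]-HUBW
    print('t',s['t'],'tcp phi',(np.degrees(np.arctan2(v[1],v[0]))-PSI)%360,np.hypot(*v),s['wrist_force'])
E
python3 -c "
from ang import *
ang('p1.png')"
```

```text
tooth phase -0.1 stud [(-165, 158), (-155, 151), (-145, 193), (-135, 290), (-125, 332), (-115, 340), (-105, 334), (-95, 331), (-85, 325), (-75, 255), (-65, 77), (-15, 107), (-5, 152), (5, 24), (15, 175), (25, 118), (35, 10)]
t 5.125 tcp phi 185.06129728067887 0.06412783341712826 [ 1.72307769  0.30658336 -0.0662526 ]
```

View pics/p1.png

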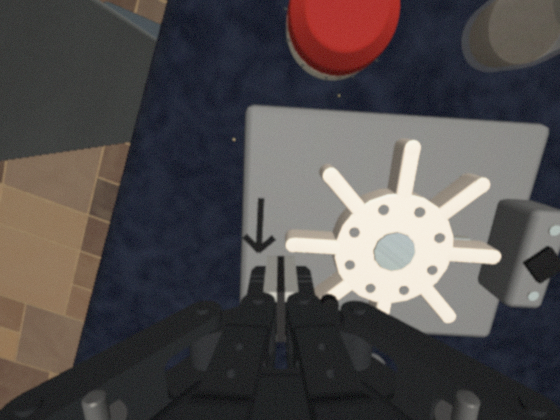

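The wheel hasn't moved: the stud is still at -135° and the phase is 0. The apparent fingertip at (281,258) doesn't match the TCP projection at (280,245). I'll zoom in on the fingertip, combined with a side view.

```bash
python3 - <<'E'
from plan import *
b=cap('side');u=proj(b,[now()[0],[.503,.018,.05]]);print(u)
A=cv2.imread('pics/w.png')[210:330,210:350];B=cv2.imread('pics/p1.png')[210:330,210:350]
x,y=u[1].astype(int);C=b['img'][y-60:y+40,x-60:x+60,::-1]
f=lambda i:cv2.resize(i,(400,300),interpolation=cv2.INTER_CUBIC)
a=cap('scene')['img'][:,:,::-1]
cv2.imwrite('pics/z.png',np.vstack([np.hstack([f(A),f(B)]),np.hstack([f(C),f(a)])]))
E
```

```text
[[231.34717359 207.31566512]
 [247.89357451 193.20153991]]
```

View pics/z.png

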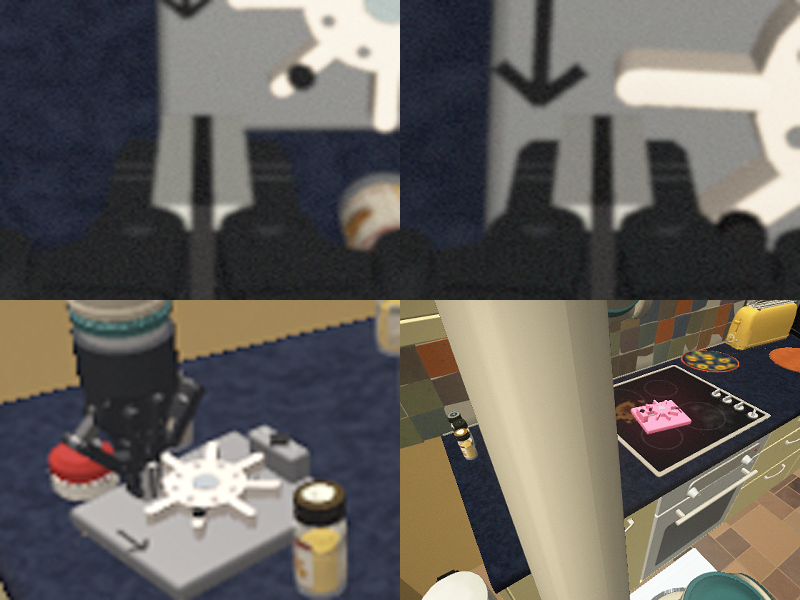

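```bash
python3 - <<'E'
from plan import *
w=cap('wrist');b=cap('side');p,R=now()
def tri(l):
    A=np.zeros((3,3));q=np.zeros(3)
    for c,uv in l:
        o,d=ray(c,uv);d/=np.linalg.norm(d);M=np.eye(3)-np.outer(d,d);A+=M;q+=M@o
    X=np.linalg.solve(A,q);return X,[np.linalg.norm(np.cross(ray(c,uv)[1]/np.linalg.norm(ray(c,uv)[1]),X-ray(c,uv)[0])) for c,uv in l]
X,e=tri([(w,(281,256.5)),(b,(232,198))]);print(p,X,e,'tool frame mm',R.T@(X-p)*1000)
for X,Y in ((0,0),(11,0),(-11,0),(11,-12),(11,12),(-11,12)):
  for Z in (0,-20): print(X,Y,Z,proj(w,p+R@np.array([X,Y,Z])/1000)[0].round(),proj(b,p+R@np.array([X,Y,Z])/1000)[0].round())
o,_=ray(w,(280,210));print('cam in tool',R.T@(o-p), w['intrinsics'][0])
x,y=proj(b,p)[0].astype(int);C=b['img'][y-38:y+22,x-35:x+45,::-1]
cv2.imwrite('pics/s.png',cv2.resize(C,(800,600),interpolation=cv2.INTER_CUBIC));print(x-35,y-38)
E
```

```text
[ 0.44463328 -0.00691437  0.03930984] [ 0.44709191 -0.00345011  0.06652408] [np.float64(0.003771846572367088), np.float64(0.0037718465723670697)] tool frame mm [  2.30761754   3.57545146 -27.21309148]
0 0 0 [280. 244.] [231. 207.]
0 0 -20 [280. 258.] [230. 202.]
11 0 0 [280. 227.] [229. 206.]
11 0 -20 [280. 239.] [228. 200.]
-11 0 0 [280. 261.] [234. 209.]
-11 0 -20 [280. 277.] [233. 203.]
11 -12 0 [260. 227.] [225. 208.]
11 -12 -20 [258. 239.] [224. 202.]
11 12 0 [301. 227.] [232. 203.]
11 12 -20 [303. 239.] [231. 198.]
-11 12 0 [300. 261.] [237. 207.]
-11 12 -20 [302. 277.] [237. 201.]
cam in tool [ 7.15879912e-02 -1.34295731e-04 -1.76591415e-01] [315.02652964   0.         280.35020152]
196 169
```

View pics/s.png

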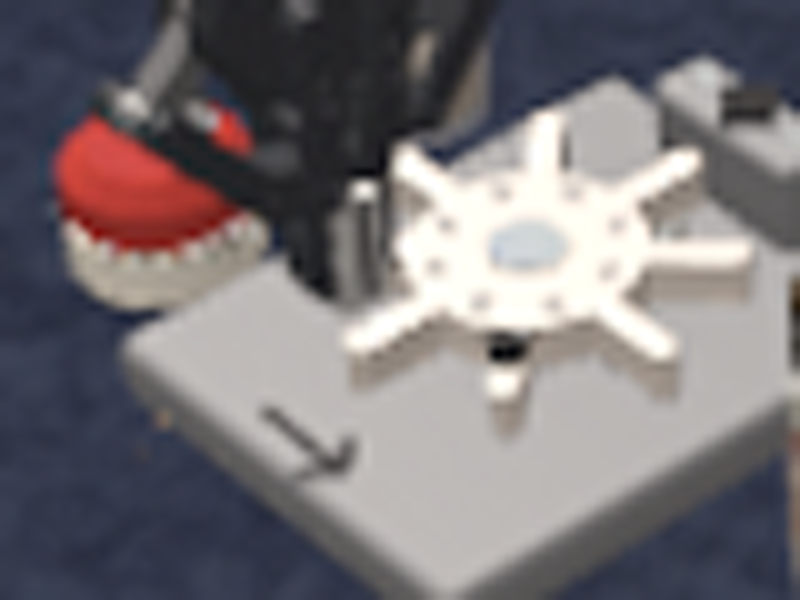

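```bash
python3 - <<'E'
from plan import *
w=cap('wrist');p,R=now()
T=lambda a,r,z:[r*np.cos(np.radians(a)),r*np.sin(np.radians(a)),z]
M=np.array([T(180,62,50),T(135,62,50),T(90,62,50),T(45,62,50),T(0,62,50),T(-45,62,50),T(0,0,50),T(225,48,58)])
I=np.array([(287,243),(324,168),(412,141),(488,180),(500,255),(454,321),(395,250),(328,300)],float)
ok,rv,tv=cv2.solvePnP(M,I,np.array(w['intrinsics']),None)
e=cv2.projectPoints(M,rv,tv,np.array(w['intrinsics']),None)[0].reshape(-1,2)-I;print('res',e.round(1).tolist())
Rc=cv2.Rodrigues(rv)[0];print('cam in counter mm',(-Rc.T@tv).ravel(),'axis',Rc[2])
o,_=ray(w,(0,0));Rw=cv2.Rodrigues(np.array(w['rvec']))[0];c,s=np.cos(np.radians(18.2)),np.sin(np.radians(18.2));Z=np.array([[c,s,0],[-s,c,0],[0,0,1]])
print('by calib',Z@(o-np.r_[HUB,0])*1000,Z@Rw[2])
E
```

```text
res [[-0.1, -2.0], [0.9, 1.1], [-0.5, -0.8], [-0.2, -0.3], [1.3, 1.9], [-1.0, -1.3], [-2.2, -1.2], [1.9, 2.6]]
cam in counter mm [-60.19100151  68.10336136 224.12245181] axis [-0.03636114 -0.28546627 -0.95769874]
by calib [-67.94664317  66.14095547 215.82546468] [ 0.01822616 -0.28483384 -0.95840362]
```

>>> drive_tool(
  commands=[
    [[0,0,-2],[0,0,0]],
    [[0.96,0.07,-4],[0,0,0.151]],
    [[1.9,0.29,-4],[0,0,0.303]],
    [[2.81,0.65,-4],[0,0,0.454]],
    [[2.81,0.65,-4],[0,0,0.454]],
    [[2.81,0.65,-4],[0,0,0.454]],
    [[2.81,0.65,-4],[0,0,0.454]],
  ],
)

```text
t: 6.25
eef_pos: [0.4402, 0.0213, 0.0791]
tcp_rot: [[0.073, 0.997, -0.0], [0.997, -0.073, -0.0], [-0.0, -0.0, -1.0]]
wrist_force: [0.2, 0.4, 0.1]
gripper_width: 0.0002
grasp_force: 0.0
```

```bash
python3 - <<'E'
from plan import *
b=cap('side');w=cap('wrist','w2.png');p,R=now();print(p)
b0=cv2.imread('pics/b.png')[:,:,::-1]
d=cv2.absdiff(b['img'],b0).max(2)>30;d[:, :195]=0;d[:,300:]=0;d[230:]=0
d=cv2.morphologyEx(d.astype(np.uint8),cv2.MORPH_OPEN,np.ones((2,2)))
for x in range(215,250): 
    q=np.nonzero(d[100:,x])[0]
    print((x,int(q.max()+100)) if len(q) else (x,None),end=' ')
print()
for Z in (0,-20,-45):
    print(Z,[proj(b,p+R@np.array([X,Y,Z])/1000)[0].round().tolist() for X,Y in ((11,-12),(11,12),(-11,12),(-11,-12))])
y0,x0=165,195
C=np.hstack([b['img'][y0:y0+75,x0:x0+100,::-1],(cv2.cvtColor(d*255,cv2.COLOR_GRAY2BGR))[y0:y0+75,x0:x0+100]])
cv2.imwrite('pics/s2.png',cv2.resize(C,(800,300),interpolation=cv2.INTER_CUBIC))
E
```

```text
[0.44017839 0.02126657 0.07911793]
(215, 160) (216, 160) (217, 170) (218, 171) (219, 176) (220, 176) (221, 169) (222, 179) (223, 183) (224, 183) (225, 175) (226, 182) (227, 182) (228, 178) (229, 168) (230, 167) (231, 167) (232, 167) (233, 167) (234, 167) (235, 167) (236, 165) (237, 164) (238, 163) (239, 162) (240, 160) (241, 158) (242, 156) (243, 153) (244, 153) (245, 153) (246, None) (247, None) (248, None) (249, None) 
0 [[219.0, 189.0], [228.0, 187.0], [230.0, 192.0], [221.0, 194.0]]
-20 [[219.0, 183.0], [227.0, 181.0], [229.0, 186.0], [221.0, 188.0]]
-45 [[217.0, 175.0], [226.0, 173.0], [228.0, 178.0], [219.0, 180.0]]
```

View pics/s2.png

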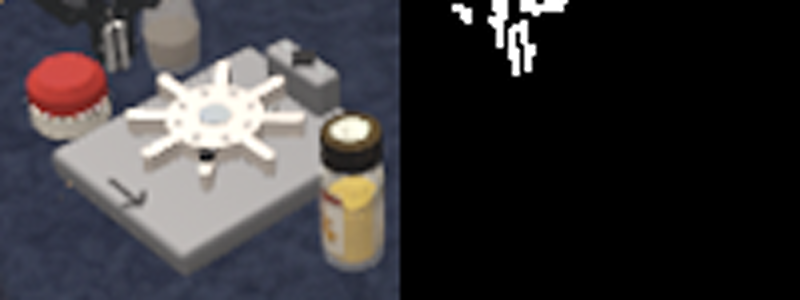

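In the side view the wheel is untouched and the fingertip sits at about (225,183), where the TCP projects to (224,190). The wrist view agrees with it being higher. So the tips are roughly 30–40 mm above the reported TCP, and the sweep passed over the wheel. I'll descend in the gap in small, force-checked steps.

>>> drive_tool(
  commands=[
    [[0,0.2,1],[0,0,0]],
    [[0,0.4,2],[0,0,0]],
    [[0,0.4,3],[0,0,0]],
    [[0,0.4,4],[0,0,0]],
    [[0,0.4,5],[0,0,0]],
    [[0,0.4,5.6],[0,0,0]],
    [[0,0.4,6.2],[0,0,0]],
    [[0,0.4,6.2],[0,0,0]],
    [[0,0.4,6.2],[0,0,0]],
  ],
)

```text
t: 7.48
eef_pos: [0.4444, 0.0212, 0.0174]
tcp_rot: [[0.074, 0.997, 0.001], [0.997, -0.074, 0.0], [0.0, 0.001, -1.0]]
wrist_force: [-0.6, 0.0, -0.3]
gripper_width: 0.0
grasp_force: 0.0
```

```bash
cat > tip.py <<'E'
from ang import *
def tip():
    b=cap('side');p,R=now();b0=cv2.imread('pics/b.png')[:,:,::-1]
    d=cv2.absdiff(b['img'],b0).max(2)>25
    u=proj(b,p)[0].astype(int)
    print('tcp',p.round(4),'px',u,[(x,int(q.max()+150)) for x in range(u[0]-6,u[0]+9) for q in [np.nonzero(d[150:u[1]+8,x])[0]] if len(q)])
E
python3 -c "
from tip import *
tip();ang('w3.png')"
```

```text
tcp [0.4445 0.0212 0.0175] px [228 207] [(222, 196), (223, 198), (224, 199), (225, 199), (226, 200), (227, 200), (228, 200), (229, 199), (230, 199), (231, 197), (232, 196), (233, 185), (234, 185), (235, 186), (236, 186)]
tooth phase -0.2 stud [(-175, 448), (-165, 450), (-155, 431), (-145, 425), (-135, 411), (-125, 282), (-115, 398), (-105, 411), (-95, 411), (-85, 403), (-75, 362), (-65, 296), (-55, 162), (-45, 8), (-5, 120), (15, 84), (25, 8), (155, 140), (165, 222), (175, 392)]
t 7.575 tcp phi 158.71199323616665 0.05960196717539426 [-1.58107701  0.36577054 -0.04560071]
```

>>> drive_tool(
  commands=[
    [[0,0,0.3],[0,0,0]],
    [[0,0,0.6],[0,0,0]],
    [[0,0,0.9],[0,0,0]],
    [[0,0,0.9],[0,0,0]],
  ],
)

```text
t: 8.07
eef_pos: [0.4439, 0.0213, 0.0079]
tcp_rot: [[0.074, 0.997, -0.001], [0.997, -0.074, 0.0], [0.0, -0.001, -1.0]]
wrist_force: [-0.0, -0.1, -1.2]
gripper_width: 0.0001
grasp_force: 0.0
```

>>> drive_tool(
  commands=[
    [[-0.23,0.01,0],[0,0,-0.04]],
    [[-0.46,0.02,0],[0,0,-0.079]],
    [[-0.68,0.05,0],[0,0,-0.115]],
    [[-0.9,0.08,0],[0,0,-0.154]],
    [[-1.12,0.11,0],[0,0,-0.19]],
    [[-1.34,0.16,0],[0,0,-0.23]],
  ],
)

```text
t: 8.82
eef_pos: [0.4447, 0.0082, 0.0082]
tcp_rot: [[-0.156, 0.988, -0.0], [0.988, 0.156, 0.001], [0.001, 0.0, -1.0]]
wrist_force: [-0.8, 1.6, -0.2]
gripper_width: 0.0001
grasp_force: 0.8
```

```bash
python3 -c "
from tip import *
tip();ang('w4.png')"
```

```text
tcp [0.4448 0.008  0.0082] px [230 212] [(224, 202), (225, 203), (226, 204), (227, 204), (228, 205), (229, 205), (230, 205), (231, 207), (232, 207), (233, 208), (234, 208), (235, 208), (236, 208), (237, 207), (238, 206)]
tooth phase 7.7 stud [(-175, 489), (-165, 528), (-155, 506), (-145, 488), (-135, 469), (-125, 449), (-115, 373), (-105, 415), (-95, 455), (-85, 449), (-75, 461), (-65, 399), (-55, 184), (-45, 11), (-15, 58), (-5, 340), (5, 282), (15, 26), (25, 192), (35, 30), (165, 205), (175, 323)]
t 8.925 tcp phi 171.37430573580707 0.06011795941704082 [0.15554679 1.67004385 0.34829036]
```

Contact is made: the wheel has moved 7.7° at about 1.6 N, and the finger leads the tooth by 16° as modelled. I'll continue slowly.

>>> drive_tool(
  commands=[
    [[-0.21,0,0],[0,0,-0.035]],
    [[-0.42,0.02,0],[0,0,-0.07]],
    [[-0.63,0.03,0],[0,0,-0.105]],
    [[-0.84,0.06,0],[0,0,-0.14]],
    [[-1.05,0.09,0],[0,0,-0.175]],
    [[-1.25,0.13,0],[0,0,-0.209]],
    [[-1.45,0.18,0],[0,0,-0.244]],
    [[-1.65,0.23,0],[0,0,-0.279]],
    [[-1.85,0.29,0],[0,0,-0.314]],
    [[-2.05,0.36,0],[0,0,-0.349]],
  ],
)

```text
t: 10.18
eef_pos: [0.4518, -0.0124, 0.0083]
tcp_rot: [[-0.485, 0.875, 0.001], [0.875, 0.485, -0.001], [-0.001, 0.0, -1.0]]
wrist_force: [0.9, -2.5, -0.7]
gripper_width: 0.0002
grasp_force: 0.8
```

```bash
python3 -c "
from ang import *
ang('w5.png')"
```

```text
tooth phase -3.5 stud [(-175, 195), (-165, 312), (-155, 467), (-145, 528), (-135, 504), (-125, 490), (-115, 472), (-105, 455), (-95, 430), (-85, 384), (-75, 451), (-65, 452), (-55, 459), (-45, 345), (-35, 7), (-15, 290), (-5, 203), (5, 177), (15, 455), (25, 393), (35, 183)]
t 10.225 tcp phi 192.36632278720703 0.0603801296457669 [ 0.8113654  -1.50791761 -0.76552726]
```

The wheel has gone over the click and its trailing tooth is resting on the back of the finger at 41.5°. I'll move to mid-gap so it can settle, then lift.

>>> drive_tool(
  commands=[
    [[-0.31,0.01,0],[0,0,-0.052]],
    [[-0.63,0.03,0],[0,0,-0.105]],
    [[-0.94,0.07,0],[0,0,-0.157]],
    [[-0.94,0.07,0],[0,0,-0.157]],
    [[-0.94,0.07,0],[0,0,-0.157]],
    [[-0.94,0.07,0],[0,0,-0.157]],
  ],
)

```text
t: 10.98
eef_pos: [0.4565, -0.0197, 0.0082]
tcp_rot: [[-0.614, 0.789, -0.0], [0.789, 0.614, 0.0], [0.0, -0.0, -1.0]]
wrist_force: [0.2, -0.2, 0.7]
gripper_width: -0.0002
grasp_force: 0.0
```

```bash
python3 -c "
from ang import *
ang('w6.png')"
```

```text
tooth phase -0.1 stud [(-175, 12), (-165, 239), (-155, 340), (-145, 484), (-135, 524), (-125, 505), (-115, 484), (-105, 467), (-95, 448), (-85, 347), (-75, 373), (-65, 449), (-55, 453), (-45, 458), (-35, 332), (-25, 10), (-15, 410), (-5, 330), (5, 111), (15, 409), (25, 414), (35, 146)]
t 11.025 tcp phi 200.2900091463996 0.060597886889130356 [-0.60485751 -0.18121713  0.56580748]
```

>>> drive_tool(
  commands=[
    [[0,0,-1],[0,0,0]],
    [[0,0,-2.5],[0,0,0]],
    [[0,0,-4],[0,0,0]],
    [[1.1,0.12,-4],[0,0,0.18]],
    [[2.2,0.4,-4],[0,0,0.36]],
    [[3.2,0.9,-4],[0,0,0.54]],
    [[4.13,1.63,-4],[0,0,0.74]],
    [[4.13,1.63,-4],[0,0,0.74]],
    [[4.13,1.63,-4],[0,0,0.74]],
    [[4.13,1.63,-4],[0,0,0.74]],
  ],
)

```text
t: 12.28
eef_pos: [0.4443, 0.0224, 0.0483]
tcp_rot: [[0.077, 0.997, 0.0], [0.997, -0.077, -0.0], [-0.0, 0.0, -1.0]]
wrist_force: [-0.2, 0.1, 0.1]
gripper_width: -0.0001
grasp_force: 0.0
```

```bash
cat > stud.py <<'E'
from ang import *
def stud():
    for n in ('side','wrist'):
        c=cap(n);g=cv2.cvtColor(c['img'],cv2.COLOR_RGB2GRAY);o=[]
        for a in range(-180,180,45):
            w=np.radians(a+PSI);u=proj(c,np.r_[HUBW+.048*np.array([np.cos(w),np.sin(w)]),.055])[0].astype(int)
            try:o.append((a,int(np.median(g[u[1]-1:u[1]+2,u[0]-1:u[0]+2]))))
            except Exception:pass
        print(n,o)
E
python3 -c "
from stud import *
stud();ang('w7.png');print(now()[0])"
```

```text
side [(-180, 187), (-135, 254), (-90, 69), (-45, 179), (0, 179), (45, 227), (90, 136), (135, 161)]
wrist [(-180, 44), (-135, 36), (-90, 36), (-45, 238), (0, 239), (45, 240), (90, 241), (135, 240)]
tooth phase -0.3 stud [(-175, 190), (-165, 168), (-155, 148), (-145, 235), (-135, 310), (-125, 305), (-115, 310), (-105, 262), (-95, 278), (-85, 220), (-75, 164), (-65, 101), (-55, 13), (-5, 16), (165, 12), (175, 147)]
t 12.425 tcp phi 157.49676187024764 0.05997247290668796 [-0.19586828 -0.07347448 -0.27613232]
[0.4441966  0.02250004 0.04819726]
```

One click is done and the stud is at -90°. Next is the second click.

>>> drive_tool(
  commands=[
    [[0,0,1],[0,0,0]],
    [[0,0,2],[0,0,0]],
    [[0,0,2.8],[0,0,0]],
    [[0,0,3.5],[0,0,0]],
    [[0,0,4],[0,0,0]],
    [[0,0,4],[0,0,0]],
  ],
)

```text
t: 13.18
eef_pos: [0.4439, 0.0228, 0.0078]
tcp_rot: [[0.078, 0.997, -0.001], [0.997, -0.078, 0.0], [0.0, -0.001, -1.0]]
wrist_force: [-0.4, -0.8, 0.0]
gripper_width: -0.0001
grasp_force: 0.0
```

>>> drive_tool(
  commands=[
    [[-0.23,0.01,0],[0,0,-0.04]],
    [[-0.46,0.02,0],[0,0,-0.079]],
    [[-0.68,0.05,0],[0,0,-0.115]],
    [[-0.9,0.08,0],[0,0,-0.154]],
    [[-1.12,0.11,0],[0,0,-0.19]],
    [[-1.4,0.17,0],[0,0,-0.24]],
  ],
)

```text
t: 13.92
eef_pos: [0.4448, 0.0092, 0.0085]
tcp_rot: [[-0.162, 0.987, 0.0], [0.987, 0.162, 0.001], [0.001, 0.001, -1.0]]
wrist_force: [-1.5, 1.3, -0.2]
gripper_width: -0.0004
grasp_force: 0.8
```

>>> drive_tool(
  commands=[
    [[-0.21,0,0],[0,0,-0.035]],
    [[-0.42,0.02,0],[0,0,-0.07]],
    [[-0.63,0.03,0],[0,0,-0.105]],
    [[-0.84,0.06,0],[0,0,-0.14]],
    [[-1.05,0.09,0],[0,0,-0.175]],
    [[-1.25,0.13,0],[0,0,-0.209]],
    [[-1.45,0.18,0],[0,0,-0.244]],
    [[-1.65,0.23,0],[0,0,-0.279]],
    [[-1.85,0.29,0],[0,0,-0.314]],
    [[-2.05,0.36,0],[0,0,-0.349]],
  ],
)

```text
t: 15.18
eef_pos: [0.4522, -0.0113, 0.0086]
tcp_rot: [[-0.49, 0.872, 0.001], [0.872, 0.49, -0.001], [-0.001, 0.001, -1.0]]
wrist_force: [0.4, -0.8, -0.4]
gripper_width: -0.0002
grasp_force: 0.7
```

>>> drive_tool(
  commands=[
    [[-0.31,0.01,0],[0,0,-0.052]],
    [[-0.63,0.03,0],[0,0,-0.105]],
    [[-0.94,0.07,0],[0,0,-0.157]],
    [[-0.94,0.07,0],[0,0,-0.157]],
    [[-0.94,0.07,0],[0,0,-0.157]],
    [[-0.94,0.07,0],[0,0,-0.157]],
  ],
)

```text
t: 15.92
eef_pos: [0.4567, -0.0187, 0.0082]
tcp_rot: [[-0.619, 0.785, 0.0], [0.785, 0.619, 0.0], [0.0, 0.0, -1.0]]
wrist_force: [-0.9, 0.6, -0.1]
gripper_width: -0.0002
grasp_force: 0.0
```

```bash
python3 -c "
from stud import *
stud();ang('w8.png');print(now()[0])"
```

```text
side [(-180, 37), (-135, 254), (-90, 180), (-45, 101), (0, 179), (45, 228), (90, 36), (135, 51)]
wrist [(-180, 238), (-135, 34), (-90, 47), (-45, 34), (0, 235), (45, 235), (90, 238), (135, 240)]
tooth phase -0.1 stud [(-175, 30), (-165, 233), (-155, 375), (-145, 508), (-135, 520), (-125, 500), (-115, 479), (-105, 465), (-95, 435), (-85, 379), (-75, 368), (-65, 448), (-55, 450), (-45, 456), (-35, 401), (-25, 26), (-15, 410), (-5, 309), (5, 105), (15, 396), (25, 397), (35, 163)]
t 16.075 tcp phi 199.7126610691555 0.05980974559216662 [ 1.23806684 -0.13576773  0.06050705]
[ 0.4568132  -0.01875067  0.00820452]
```

The stud is at -45° and at rest. Now the lift, return and third click.

>>> drive_tool(
  commands=[
    [[0,0,-1],[0,0,0]],
    [[0,0,-2.5],[0,0,0]],
    [[0,0,-4],[0,0,0]],
    [[1.1,0.12,-4],[0,0,0.18]],
    [[2.2,0.4,-4],[0,0,0.36]],
    [[3.2,0.9,-4],[0,0,0.54]],
    [[4.08,1.6,-4],[0,0,0.74]],
    [[4.08,1.6,-4],[0,0,0.74]],
    [[4.08,1.6,-4],[0,0,0.74]],
    [[4.08,1.6,-4],[0,0,0.74]],
  ],
)

```text
t: 17.32
eef_pos: [0.4443, 0.0228, 0.0483]
tcp_rot: [[0.071, 0.997, 0.0], [0.997, -0.071, -0.0], [-0.0, 0.0, -1.0]]
wrist_force: [0.2, -0.5, -0.3]
gripper_width: -0.0001
grasp_force: 0.0
```

```bash
python3 -c "
from stud import *
stud();ang('w9.png');print(now()[0])"
```

```text
side [(-180, 186), (-135, 254), (-90, 180), (-45, 101), (0, 179), (45, 227), (90, 137), (135, 161)]
wrist [(-180, 43), (-135, 36), (-90, 238), (-45, 39), (0, 240), (45, 241), (90, 241), (135, 239)]
tooth phase -0.2 stud [(-175, 192), (-165, 174), (-155, 156), (-145, 247), (-135, 308), (-125, 302), (-115, 306), (-105, 279), (-95, 144), (-85, 119), (-75, 165), (-65, 104), (-55, 22), (-45, 235), (-35, 23), (-5, 16), (165, 17), (175, 151)]
t 17.475 tcp phi 157.17663891149772 0.060040185938820885 [ 0.03400733 -0.08353646 -0.26995534]
[0.44415518 0.02283956 0.04819247]
```

>>> drive_tool(
  commands=[
    [[0,0,1],[0,0,0]],
    [[0,0,2],[0,0,0]],
    [[0,0,2.8],[0,0,0]],
    [[0,0,3.5],[0,0,0]],
    [[0,0,4],[0,0,0]],
    [[0,0,4],[0,0,0]],
  ],
)

```text
t: 18.23
eef_pos: [0.4438, 0.0232, 0.0078]
tcp_rot: [[0.072, 0.997, -0.001], [0.997, -0.072, 0.0], [0.0, -0.001, -1.0]]
wrist_force: [0.0, 1.2, 0.3]
gripper_width: 0.0002
grasp_force: 0.0
```

>>> drive_tool(
  commands=[
    [[-0.23,0.01,0],[0,0,-0.04]],
    [[-0.46,0.02,0],[0,0,-0.079]],
    [[-0.68,0.05,0],[0,0,-0.115]],
    [[-0.9,0.08,0],[0,0,-0.154]],
    [[-1.12,0.11,0],[0,0,-0.19]],
    [[-1.4,0.17,0],[0,0,-0.24]],
  ],
)

```text
t: 18.98
eef_pos: [0.4449, 0.0095, 0.0085]
tcp_rot: [[-0.168, 0.986, 0.0], [0.986, 0.168, 0.001], [0.001, 0.001, -1.0]]
wrist_force: [-0.3, 2.0, 0.3]
gripper_width: 0.0001
grasp_force: 0.9
```

>>> drive_tool(
  commands=[
    [[-0.21,0,0],[0,0,-0.035]],
    [[-0.42,0.02,0],[0,0,-0.07]],
    [[-0.63,0.03,0],[0,0,-0.105]],
    [[-0.84,0.06,0],[0,0,-0.14]],
    [[-1.05,0.09,0],[0,0,-0.175]],
    [[-1.25,0.13,0],[0,0,-0.209]],
    [[-1.45,0.18,0],[0,0,-0.244]],
    [[-1.65,0.23,0],[0,0,-0.279]],
    [[-1.85,0.29,0],[0,0,-0.314]],
    [[-2.05,0.36,0],[0,0,-0.349]],
  ],
)

```text
t: 20.23
eef_pos: [0.4522, -0.0108, 0.0085]
tcp_rot: [[-0.495, 0.869, 0.001], [0.869, 0.495, -0.0], [-0.001, 0.001, -1.0]]
wrist_force: [0.3, -0.8, -0.6]
gripper_width: 0.0002
grasp_force: 0.6
```

>>> drive_tool(
  commands=[
    [[-0.31,0.01,0],[0,0,-0.052]],
    [[-0.63,0.03,0],[0,0,-0.105]],
    [[-0.94,0.07,0],[0,0,-0.157]],
    [[-0.94,0.07,0],[0,0,-0.157]],
    [[-0.94,0.07,0],[0,0,-0.157]],
    [[-0.94,0.07,0],[0,0,-0.157]],
  ],
)

```text
t: 20.98
eef_pos: [0.457, -0.0183, 0.0082]
tcp_rot: [[-0.624, 0.781, 0.0], [0.781, 0.624, 0.0], [0.0, 0.0, -1.0]]
wrist_force: [0.5, 0.5, 0.1]
gripper_width: 0.0001
grasp_force: 0.0
```

```bash
python3 -c "
from stud import *
stud();ang('w10.png');print(now()[0])"
```

```text
side [(-180, 36), (-135, 254), (-90, 176), (-45, 179), (0, 66), (45, 228), (90, 37), (135, 49)]
wrist [(-180, 238), (-135, 35), (-90, 52), (-45, 33), (0, 37), (45, 235), (90, 238), (135, 240)]
tooth phase -0.0 stud [(-175, 39), (-165, 233), (-155, 387), (-145, 519), (-135, 519), (-125, 498), (-115, 480), (-105, 466), (-95, 447), (-85, 405), (-75, 358), (-65, 444), (-55, 449), (-45, 456), (-35, 423), (-25, 53), (-15, 400), (-5, 481), (5, 324), (15, 409), (25, 394), (35, 139)]
t 21.125 tcp phi 199.45971290087908 0.059423625114545214 [-1.0167931  -0.33544311 -0.83154899]
[ 0.45695709 -0.01830608  0.00819495]
```

The stud is now at 0°. I'll lift straight up, well clear, and verify.

>>> drive_tool(
  commands=[
    [[0,0,-1],[0,0,0]],
    [[0,0,-2.5],[0,0,0]],
    [[0,0,-5],[0,0,0]],
    [[0,0,-10],[0,0,0]],
    [[0,0,-15],[0,0,0]],
    [[0,0,-18],[0,0,0]],
    [[0,0,-18],[0,0,0]],
    [[0,0,-18],[0,0,0]],
    [[0,0,-18],[0,0,0]],
    [[0,0,-18],[0,0,0]],
  ],
)

```text
t: 22.38
eef_pos: [0.4563, -0.0183, 0.1871]
tcp_rot: [[-0.624, 0.781, -0.002], [0.781, 0.624, 0.001], [0.002, -0.001, -1.0]]
wrist_force: [-0.2, 0.2, 0.1]
gripper_width: -0.0004
grasp_force: 0.0
```

```bash
python3 -c "
from stud import *
stud();ang('fin.png');print(now()[0])"
```

```text
side [(-180, 187), (-135, 254), (-90, 176), (-45, 180), (0, 68), (45, 227), (90, 137), (135, 162)]
wrist [(-180, 255), (-135, 255), (-90, 255), (-45, 255), (0, 66), (45, 255), (90, 255), (135, 255)]
tooth phase 21.5 stud [(-5, 8)]
t 22.525 tcp phi 199.4175693743084 0.05960709484942406 [-0.13855058  0.59539183  0.27907307]
[ 0.45678507 -0.01838346  0.18764755]
```

View pics/fin.png

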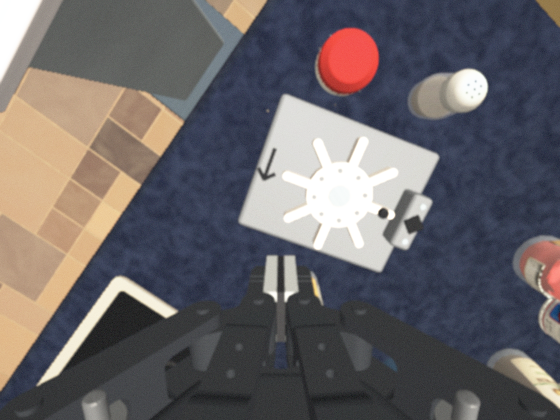

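The final view shows the stud (383,213) in line between the hub (340,195) and the pointer (413,224). The bystanders are in place and the gripper is clear. The 21.5 "phase" reading is an artefact: the brighter plate got into the colour mask.

```bash
python3 -c "
from workcell import r
print(r.job_done())"
```

```text
the job is handed in; nothing more can be done
None
```

The batch counter is zeroed: three single forward clicks, resting at each, brought the stud to the pointer; the counter and bystanders look undisturbed in the final image, and the job is handed in.

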